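# Lay a flanged sleeve in the deburring cradle

### The arm

A 7-joint arm with a two-finger parallel gripper is mounted at the origin on the work surface. World frame = base frame: x ahead of the robot, y to its left, z up, the work surface at z = 0. Lengths are in m, angles in rad, forces in N, time in s.
With the tool pointing down it reaches from about 0.4 to 0.875 m from the base axis. Payload 19.3 kg.
Tool frame: the origin (TCP) lies midway between the tips of the shut fingers; the grasp point (between the pads) lies 19 mm behind it; z points along the fingers, y is the line along which they close (so a half turn about z gives the same grasp; the last joint's range is limited). The gripper opens to 85 mm and grips with 20 to 120 N. Pads are 22 mm wide; open, the fingers measure 114 mm over their backs; the gripper's body (76 mm by 85 mm) begins 54 mm behind the grasp point. The pads swing forward as they close: fully open they stand 13 mm farther back than shut.
Start: joints at [1.123, 0.521, -0.036, 1.599, 0.021, 1.021, -0.113], TCP at [0.231, -0.581, 0.231] pointing down, gripper open.
Joint ranges: [-2.91, 2.91], [-0.3, 2.13], [-1.5, 1.42], [0.17, 2.43], [-1.26, 4.41], [0.16, 1.93], [-2.52, 2.52]. Speed limits (rad/s): [1.89, 1.89, 2.39, 2.39, 3.01, 3.01, 3.01].

### API

Orientations are given as [roll, pitch, yaw] about the fixed x, y, z axes, in that order (R = Rz(yaw) Ry(pitch) Rx(roll)).
In Python, from workcell import telemetry, grab_frame, calibration, bot, outline_of, landmark_of gives the robot as it stands. The module is installed in compiled form; this text tells all that it offers.
- The arm moves only by the shell command python3 -m inch 'ROWS' [FORCE]. ROWS is JSON, a list of rows, each a list of 7 numbers: the shift along the tool's x, y, z in m, then the turn, a rotation vector about the tool's x, y, z in rad, then the closure, from 0 (fully open) to 1 (shut). A call has 1 to 5 rows; each row shifts and turns the commanded pose from where the row before left it, along the tool's axes as they then stand; what a row does not reach is not made up. A row lasts 1/10 s, in which the tool goes at most 50 mm and 8.59 degrees, less where a joint would pass 70% of its speed; a pose out of reach is approached as far as the arm can. A call is refused whole if a number of a shift passes 0.05 or a number of a turn 0.15, either way. A call with a gripper value outside its range is refused whole. The fingers move at their own pace and stop on an object; FORCE is the grip in N (left out, the last holds). Time passes only in rows, so rows that do not move let the fingers close. It gives the time, the measured TCP pose, the force, the opening and the grip force at its end, in the units of the state.
- telemetry.observe(): the state, without advancing time (a new reading comes with each control period).
- grab_frame(name): name is "scene" or "top" or "wrist"; returns the picture (480x640x3 uint8, red, green, blue); there is no depth.
- calibration(name): a dict with "fovy" (degrees; the focal length in pixels is half the picture's height over the tangent of half this angle, whatever the lens; pixels are square), "cx", "cy" (the principal point, pixels), "pose" (4x4, takes a point from camera to world coordinates). Camera axes: x right, y down, z forward; pixel columns grow to the right and rows downward; lengths in m; the calibration is good to about 2 mm. A picture is of the moment at which its call begins: read the wrist's pose just before it. calibration takes no time and is no camera call; for the wrist camera it gives the pose at the moment of the call.
- bot.job_done(): hands the job in; it is judged then, once.
Trained networks look in the newest picture that a camera, given by its name, has taken for a name from the list of things; names that differ only in an ending like _2 or _b are one class to them, and where a whole thing is asked for, a point or a joint stands for the part that bears it (a point fixed in the world has none). Each returns a list of dicts, best first, with "score" (0 to 1); they miss things now and then, are a little off and sometimes report something else, mostly with a low value. They report only what shows in the picture. A call takes as long as a camera call.
- outline_of(label, camera): "region" (480x640 bool, what is visible of it) and "rect" ([left, top, right, bottom] in pixels, round what is visible of it).
- landmark_of(label, camera): "xy" ([column, row] in pixels: a listed point, or the origin of a listed thing).
The state is a dict: "clock": time; "qpos": joint angles; "qd": joint speeds; "joint_efforts": joint torques, N m; "position": TCP position; "tool_rot": TCP orientation; "force": force on the tool from outside, world axes, zero at the start; "moment": the same for the moment, N m; "grip_width": finger opening in m; "finger_force": force on a finger pad.
Only numpy, scipy, OpenCV 4.12 (cv2) and the standard library are available. Lean on these libraries where they do the work, as an engineer would, in place of code of your own. Each camera call takes 0.05 s, during which the arm holds its last target. There are 200 camera calls.

### The job

Take the brass sleeve that stands upright on its flange among the clutter and lay it on its side in the blue V-cradle, flange end towards the red stop. Feel it home with a light push until the flange bears on the stop, then swing the orange keeper down onto it; set it down without dropping it and leave the bystanders where they are.

Things in the scene. Friction and masses are not known exactly. Their poses are not given: they have to be found in the camera images.
- sleeve: brass sleeve, 145 mm long, about 0.4 kg, upright at the start. Flange 60 mm diameter, 14 mm thick at its foot; above it a plain shaft of 40 mm diameter (ends closed, black bore marks). Origin: centre of the flange's end face; z runs along the sleeve from flange to plain end (up at the start). Centre of mass about 65 mm from the origin
- cradle: blue fixed cradle, origin on the bench under its axis, x towards the red stop, z up. Base 12 mm thick, 110 wide, x -88 to 128 mm. Two dark 90-degree V supports, 12 mm long, at x = 33 and -57 mm, hold a 40 mm shaft with its axis 70 mm above the bench at y = 0; they reach 28 mm to each side and end 6 mm below the axis, with a free gap between them. Keeper post 14 mm square at x 33, y 44
- stop: red stop plate across the cradle's +x end, 56 mm wide, 12 mm thick, top 84 mm above the bench; axes as the cradle's. Origin: on the base plate (12 mm above the bench), under the middle of the face that looks to -x. It is set differently each start (cradle x = 67 to 83 mm)
- stop_face (a point): point of the stop's face on the cradle's axis, 70 mm above the bench, axes as the cradle's; the middle of the flange's end face comes here when the sleeve is home
- keeper (a joint): hinge angle of the orange keeper arm in rad: 0 = level across the cradle with its rubber pad just on a seated sleeve, growing as it opens; about 1.57 = upright, up to 2.1 = leaning outwards. It starts open at 1.6 to 2.0; it stays where it is put (stiff hinge, about 1 to 2 N at the ball)
- keeper_hinge (a point): keeper's hinge on top of the post, at cradle x = 33, y = 44 mm, 100 mm above the bench, axis along the cradle's x. The arm is 14 mm wide, 8 thick, 78 long; shut, it points to the cradle's -y
- keeper_ball (a point): centre of the 20 mm orange ball on the keeper arm's end, 84 mm from the hinge axis
- oil: bystander: green bottle, 66 mm diameter, 200 mm tall, upright; origin centre of underside, z up
- casing: bystander: grey steel casing, 100 (x) by 60 (y) by 90 mm tall; origin centre of underside
- discs: bystander: blue stack of grinding discs, 115 mm diameter, 10 mm high, flat on the bench; origin centre of underside
- file: bystander: file with a yellow handle lying beside the cradle, 190 mm along its x (handle 26 mm diameter at -x, dark blade at +x), 26 mm high; origin on the bench below its middle

How it is judged:
On the way:
1. keeper still open (beyond 0.5 rad), the sleeve lies along the V-cradle (within 0.1 rad), flange face within 6 mm of its home point, and is pushed on the stop with at least 3 N for 0.1 s (contact force between sleeve and stop above 3 N and angle between the z axis of sleeve and the x axis of cradle, either way round below 0.1 rad and distance between sleeve and stop_face below 0.006 m and value of joint keeper above 0.5 rad), for 0.1 s.
At the end, for the whole second after the job is handed in: the sleeve lies at rest in both V supports, its axis within 0.05 rad of the cradle's, the middle of its flange face within 5 mm of the stop_face point and no more than 3 mm short of the stop; the keeper is shut on it (joint between -0.06 and 0.08 rad) (x of sleeve in the frame of stop_face above -0.003 m and distance between sleeve and stop_face below 0.005 m and angle between the z axis of sleeve and the x axis of cradle, either way round below 0.05 rad and value of joint keeper between -0.06 and 0.08 rad and linear speed of sleeve below 0.01 m/s); the robot touches nothing.
It fails at once if the sleeve is dropped or rammed into the cradle (more than 80 N between them while the keeper is open, beyond 0.3 rad) (contact force between sleeve and cradle above 80 N and value of joint keeper above 0.3 rad).
It fails at once if the sleeve is pushed against the stop with more than 40 N (contact force between sleeve and stop above 40 N).
It fails at once if a bystander (bottle, casing, discs or file) is moved by more than 20 mm (distance of any of oil, casing, discs, file from where it was at the start of the episode above 0.02 m).
It also fails if it takes over 61 s, if anything falls off the work surface, if the arm or the gripper's body presses on something with over 40 N, if the wrist force passes 120 N, or if a joint passes its speed limit or range.

## Working session

There is one attempt and no reset: what is moved stays moved. The work goes in short steps, Python scripts to look and compute and a shell command to move; the robot and the scene stay as the last step left them, time stands still between calls to the robot, and variables do not carry over. Pictures are saved under pics/ and viewed, at most 10 in all, crops included, and the job is handed in when it is done.

```bash
mkdir -p pics; cat > h.py <<'E'
import numpy as np, cv2
from scipy.spatial.transform import Rotation as R
from workcell import telemetry, grab_frame, calibration, bot, outline_of, landmark_of
def ray(px,c):
    f=240/np.tan(np.radians(c['fovy'])/2); P=np.array(c['pose'])
    d=P[:3,:3]@np.array([(px[0]-c['cx'])/f,(px[1]-c['cy'])/f,1]); return P[:3,3],d/np.linalg.norm(d)
def onz(px,c,z):
    o,d=ray(px,c); return o+d*(z-o[2])/d[2]
def tri(obs):
    A=np.zeros((3,3));b=np.zeros(3)
    for o,d in obs:
        M=np.eye(3)-np.outer(d,d);A+=M;b+=M@o
    x=np.linalg.solve(A,b); return x,[float(np.linalg.norm((np.eye(3)-np.outer(d,d))@(x-o))) for o,d in obs]
def proj(p,c):
    f=240/np.tan(np.radians(c['fovy'])/2); P=np.array(c['pose']); q=P[:3,:3].T@(np.asarray(p)-P[:3,3])
    return [q[0]/q[2]*f+c['cx'],q[1]/q[2]*f+c['cy']]
def save(im,n): cv2.imwrite('pics/'+n,cv2.cvtColor(im,cv2.COLOR_RGB2BGR))
E
cat > m1.py <<'E'
from h import *
np.set_printoptions(precision=4,suppress=True)
s=telemetry.observe();print(s)
ims=[];L={}
for cam in ['scene','top']:
    c=calibration(cam);ims.append(grab_frame(cam)); print(cam,c['fovy'],np.array(c['pose'])[:3].tolist())
    for n in ['sleeve','cradle','stop','stop_face','keeper_hinge','keeper_ball','oil','casing','discs','file']:
        r=landmark_of(n,cam)
        if r: L[n,cam]=(r[0]['xy'],r[0]['score'])
Z=dict(sleeve=0,cradle=0,stop=.012,stop_face=.07,keeper_hinge=.1,keeper_ball=.18,oil=0,casing=0,discs=0,file=0)
for n,z in Z.items():
    o=[]
    for cam in ['scene','top']:
        if (n,cam) in L:
            xy,sc=L[n,cam];c=calibration(cam);print(n,cam,np.round(xy,1),round(sc,2),onz(xy,c,z));o.append(ray(xy,c))
    if len(o)==2: print('   tri',*tri(o))
im=np.vstack(ims);save(cv2.resize(im,(440,660))[:600] if 0 else cv2.resize(np.hstack(ims),(800,300)),'a_small.png');save(ims[0],'scene0.png');save(ims[1],'top0.png')
E
python3 m1.py
```

```text
{'clock': 0.0, 'qpos': array([ 1.1228,  0.522 , -0.0363,  1.6   ,  0.0212,  1.0211, -0.1128]), 'qd': array([-0.0031, -0.0002, -0.0023,  0.0016, -0.0018, -0.0005,  0.0007]), 'joint_efforts': array([  0.0008, -92.7112,   1.9805, -36.9935,   0.018 ,   0.0081,
         0.0001]), 'position': array([ 0.2304, -0.5806,  0.2307]), 'tool_rot': array([-3.1404,  0.0001,  0.3778]), 'force': array([ 0.1743, -0.1377, -0.2535]), 'moment': array([0.0224, 0.0213, 0.0043]), 'finger_force': 0.0, 'grip_width': 0.08503985908131159}
scene 42.41883118706223 [[0.31185154322132147, 0.737100854288169, -0.5995256004526681, 1.3741726745530187], [0.9500380752300528, -0.23309010696596746, 0.2075973449921037, -0.2655697225639543], [0.013276694003287098, -0.6343116999096311, -0.7729633864253194, 1.096237740184307]]
top 55.44115462705848 [[0.028857472269440795, -0.993558164939468, 0.1095874955290782, 0.431055730210333], [-0.9995769564512224, -0.028285539530179364, 0.006770257395275403, 0.025242589027494013], [-0.003626903077016594, -0.10973650776110903, -0.9939540957400731, 1.1736058151571473]]
sleeve scene [206.8 29
[... 1169 characters left out ...]

oil top [390.4 235. ] 0.66 [ 0.5629 -0.1527  0.    ]
   tri [ 0.5635 -0.1494  0.002 ] [0.0031660006955626986, 0.003166000695562622]
casing scene [227.  336.2] 0.87 [ 0.6949 -0.2274  0.    ]
casing top [419.4 185.8] 0.87 [ 0.6944 -0.227   0.    ]
   tri [ 0.6945 -0.2272 -0.0007] [0.0001337307841968152, 0.00013373078419674593]
discs scene [157.2 288.2] 0.59 [ 0.5319 -0.3442  0.    ]
discs top [465. 251.] 0.71 [ 0.5269 -0.3449  0.    ]
   tri [ 0.5276 -0.3455 -0.005 ] [0.0009453525174490076, 0.0009453525174491318]
file scene [440.  254.4] 0.75 [0.6317 0.2803 0.    ]
file top [221.  204.3] 0.88 [ 0.6308  0.2892 -0.    ]
   tri [ 0.63    0.2861 -0.0033] [0.003971545757518937, 0.0039715457575191]
```

View pics/scene0.png

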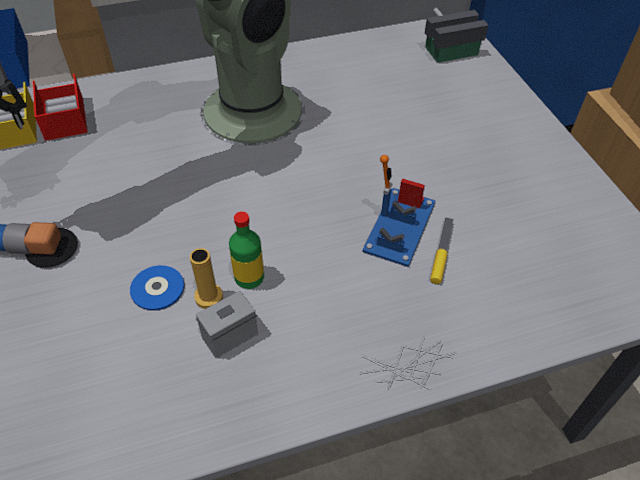

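View pics/top0.png

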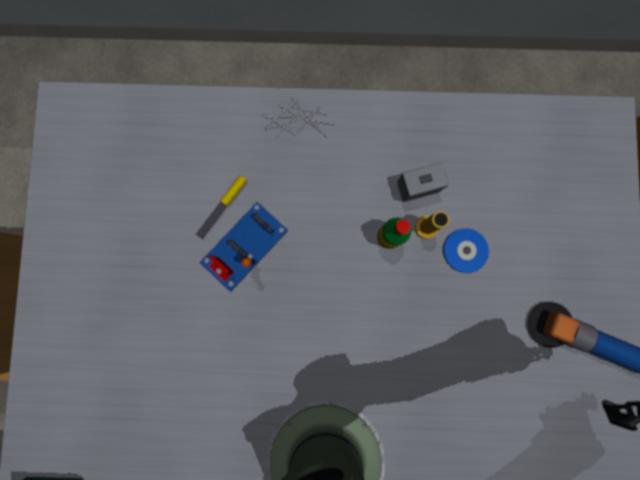

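The scene picture shows the sleeve upright at about (205,280), the bottle just behind it at (246,255), the casing in front at (227,325) and the discs at left (157,287). The cradle is at (400,230) with its stop facing the robot and the keeper open. The network points agree with the picture. Next I'll refine the cradle from its outline and make small moves to learn the arm's kinematics.

```bash
cat > m2.py <<'E'
from h import *
np.set_printoptions(precision=4,suppress=True)
out={}
for cam in ['top','scene']:
    c=calibration(cam); im=cv2.cvtColor(cv2.imread(f'pics/{cam}0.png'),cv2.COLOR_BGR2RGB).astype(int)
    m=((im[...,2]>1.5*im[...,0])&(im[...,2]>70)&(im[...,2]>im[...,1]*1.25)).astype(np.uint8)
    ctr=proj([.544,.216,.012],c); yy,xx=np.mgrid[:480,:640]
    m[np.hypot(xx-ctr[0],yy-ctr[1])>75]=0
    n,lab,st,_=cv2.connectedComponentsWithStats(m); k=1+np.argmax(st[1:,4])
    pts=np.argwhere(lab==k)[:,::-1].astype(float)
    if cam=='scene': # project only base level; post/keeper not blue
        pass
    W=np.array([onz(p,c,.012)[:2] for p in pts]).astype(np.float32)
    print(cam,len(pts),cv2.minAreaRect(W*1000))
E
python3 m2.py
python3 -m inch '[[0,0,-0.03,0,0.1,0.1,0],[0,0,-0.03,0,0.1,0.1,0],[0,0,-0.03,0.1,0.1,0,0],[0,0.02,-0.03,0.1,0.1,0,0],[0,0.02,-0.02,0,0,0,0]]'
python3 -c "
from h import *;print(telemetry.observe())"
```

```text
top 2794 ((522.8916625976562, 223.3663330078125), (110.22640991210938, 214.66647338867188), 49.03851318359375)
scene 2442 ((527.2598876953125, 218.8739471435547), (119.83260345458984, 219.80638122558594), 49.60030746459961)
clock: 1.6
position: [0.2133, -0.6319, 0.3581]
tool_rot: [-2.921, -0.388, 0.145]
force: [0.3, -0.4, -1.2]
grip_width: 0.0855
finger_force: 0.0
{'clock': 1.6, 'qpos': array([ 1.3938706 ,  0.63756677, -0.09017984,  1.14986787, -0.34753268,
        1.54986988, -0.02401143]), 'qd': array([-0.02085656,  0.3762943 ,  0.05660268, -0.98864842,  0.08569203,
        0.53678047, -0.15960139]), 'joint_efforts': array([   1.76831938, -115.70578337,   -1.56906087,  -37.50356197,
         -4.41559285,    2.22302601,    1.69750091]), 'position': array([ 0.21326057, -0.63192592,  0.35814547]), 'tool_rot': array([-2.92052183, -0.38754613,  0.14548307]), 'force': array([ 0.28808384, -0.42762306, -1.21093336]), 'moment': array([-0.30368005,  0.36759101, -0.01602204]), 'finger_force': 0.0, 'grip_width': 0.08547639255223989}
```

```bash
cat > kin.py <<'E'
from h import *
from scipy.optimize import least_squares
import itertools
D=[([ 1.1228,0.522,-0.0363,1.6,0.0212,1.0211,-0.1128],[0.2304,-0.5806,0.2307],[-3.1404,.0001,.3778]),
([1.3938706,0.63756677,-0.09017984,1.14986787,-0.34753268,1.54986988,-0.02401143],[0.21326057,-0.63192592,0.35814547],[-2.92052183,-0.38754613,0.14548307])]
ax='zyzyzyz'
def rot(a,q): return R.from_euler(a,q)
def ori(q,s,off):
    r=rot('z',off[0])
    for i in range(7): r=r*rot(ax[i],s[i]*q[i])
    return r*rot('z',off[1])
if __name__=='__main__':
    best=[]
    for s in itertools.product([1,-1],repeat=4):
        S=[s[0],1,s[1],1,s[2],1,s[3]]
        f=lambda o:np.concatenate([(ori(q,S,o).inv()*R.from_euler('xyz',e)).as_rotvec() for q,p,e in D])
        for o0 in itertools.product([0,1.57,3.14,-1.57],repeat=2):
            r=least_squares(f,o0); best.append((r.cost,S,r.x))
    best.sort(key=lambda t:t[0])
    for b in best[:6]: print(b)
E
python3 kin.py
```

```text
(np.float64(3.1093572029718797e-09), [-1, 1, -1, 1, -1, 1, -1], array([9.60595479e-06, 1.57078672e+00]))
(np.float64(3.1093572029734538e-09), [-1, 1, -1, 1, -1, 1, -1], array([9.60596290e-06, 1.57078672e+00]))
(np.float64(3.109357202974105e-09), [-1, 1, -1, 1, -1, 1, -1], array([9.60590714e-06, 1.57078672e+00]))
(np.float64(3.109357202977669e-09), [-1, 1, -1, 1, -1, 1, -1], array([ 9.60578988e-06, -4.71239859e+00]))
(np.float64(3.1093572029796494e-09), [-1, 1, -1, 1, -1, 1, -1], array([9.60589354e-06, 1.57078672e+00]))
(np.float64(3.1093572029854574e-09), [-1, 1, -1, 1, -1, 1, -1], array([9.60589884e-06, 1.57078672e+00]))
```

```bash
cat >> kin.py <<'E'
S=[-1,1,-1,1,-1,1,-1]; O=[0,np.pi/2]
def segs(q):
    r=R.identity();out=[]
    for i in range(7):
        r=r*rot(ax[i],S[i]*q[i])
        if i in(1,3,5): out.append(r.apply([0,0,1]))
    return out,r*rot('z',np.pi/2)
A=[];b=[]
for q,p,e in D:
    s_,_=segs(q)
    A.append(np.c_[[0,0,1],*s_]);b.append(p)
LEN,res,_,_=np.linalg.lstsq(np.vstack(A),np.hstack(b),rcond=None)
lo=np.array([-2.91,-.3,-1.5,.17,-1.26,.16,-2.52]);hi=np.array([2.91,2.13,1.42,2.43,4.41,1.93,2.52])
def fk(q):
    s_,r=segs(q); return np.c_[[0,0,1],*s_]@LEN, r
def ik(p,r,q0,w=.0):
    def f(q):
        pp,rr=fk(q); return np.r_[(pp-p)*5,(rr.inv()*r).as_rotvec(),w*(q-q0)]
    z=least_squares(f,np.clip(q0,lo+.01,hi-.01),bounds=(lo,hi)); e=f(z.x)[:6]
    return z.x,np.abs(e).max()
def tool(a,x):
    a=np.array(a)/np.linalg.norm(a); x=np.array(x)-a*np.dot(a,x); x/=np.linalg.norm(x)
    return R.from_matrix(np.c_[x,np.cross(a,x),a])
E
cat > plan.py <<'E'
from kin import *
np.set_printoptions(precision=2,suppress=True)
print('LEN',LEN,res, [np.round(np.array(p)-fk(q)[0],4) for q,p,e in D])
rng=np.random.default_rng(0)
qc=telemetry.observe()['qpos']
sl=np.array([.592,-.250,.095]); cx=np.array([-.755,.6556,0]); C=np.array([.538,.2105,.07])
def best(p,r,n=25):
    B=None
    for k in range(n):
        q0=qc if k==0 else rng.uniform(lo,hi)
        q,e=ik(p,r,q0)
        if e<2e-3:
            m=np.minimum(q-lo,hi-q)[1:].min()
            if B is None or m>B[0]: B=(m,q)
    return B
for pd in [0,.35,.7]:
  for sg in [1,-1]:
    d=-cx
    # at place: horizontal dir d, tool z rotated 90deg further: a = -cos(pd) Z - sin(pd) d
    a=-np.cos(pd)*np.array([0,0,1])-np.sin(pd)*d
    r=tool(a,sg*d); g=C+cx*(.075-.095); B=best(g+a*.019,r)
    print('PLACE',pd,sg,B)
    for yw in [.7,1.0,1.3]:
        h=np.array([np.cos(yw),np.sin(yw),0]); a=np.cos(pd)*h-np.sin(pd)*np.array([0,0,1])
        r=tool(a,[0,0,sg]); B=best(sl+a*.019,r)
        print(' GRASP',yw,B)
E
python3 plan.py
```

```text
LEN [0.21 0.51 0.42 0.19] [0.] [array([-0.05, -0.04, -0.01]), array([-0.01,  0.01,  0.01])]
PLACE 0 1 (np.float64(0.43951560049044935), array([-0.85,  0.89,  0.76,  1.78, -0.82,  0.83, -1.96]))
 GRASP 0.7 (np.float64(0.34341876736740984), array([ 1.36,  1.45, -1.16,  1.76, -0.91,  0.54,  0.93]))
 GRASP 1.0 (np.float64(0.4650741453643714), array([ 1.27,  1.37, -1.03,  1.61, -0.69,  0.91,  0.7 ]))
 GRASP 1.3 (np.float64(0.6222988876803786), array([ 1.14,  1.31, -0.88,  1.45, -0.63,  1.28,  0.65]))
PLACE 0 -1 (np.float64(0.65351985184953), array([ 0.2 ,  0.92, -0.83,  1.78,  0.89,  0.87, -0.2 ]))
 GRASP 0.7 (np.float64(0.23451853413136936), array([ 1.38,  1.49, -1.21,  1.76, -0.8 ,  0.5 , -2.29]))
 GRASP 1.0 (np.float64(0.16382490574206532), array([ 1.07,  1.16, -0.63,  1.61, -1.1 ,  1.18, -2.19]))
 GRASP 1.3 (np.float64(0.23077879870745432), array([ 0.95,  1.16, -0.5 ,  1.45, -0.94,  1.48, -2.29]))
PLACE 0.35 1 (np.float64(0.37633565556947124), array([-0.4 ,  0.8 ,  0.2 ,  1.69, -0.54,  0.95, -2.14]))
 GRASP 0.7 (np.float64(0.2403471265665984), array([ 1.21,  1.12, -0.88,  1.77, -1.02,
[... 756 characters left out ...]
t64(0.31847166803504545), array([ 1.04,  0.93, -0.67,  1.76, -0.77,  0.48,  0.46]))
 GRASP 1.0 (np.float64(0.5502930479887732), array([ 1.08,  1.01, -0.76,  1.64, -0.39,  0.71,  0.33]))
 GRASP 1.3 (np.float64(0.8533863895559902), array([ 0.96,  0.99, -0.61,  1.53, -0.4 ,  1.01,  0.52]))
PLACE 0.7 -1 (np.float64(0.8308682797686748), array([ 0.2 ,  0.98, -0.64,  1.6 , -0.07,  1.08,  0.6 ]))
 GRASP 0.7 (np.float64(0.20271769480754376), array([ 1.33,  1.31, -1.29,  1.76,  0.78,  0.48,  2.32]))
 GRASP 1.0 (np.float64(0.18083962630151595), array([ 0.61,  0.85, -0.  ,  1.64, -1.08,  1.05, -2.34]))
 GRASP 1.3 (np.float64(0.24208136361474164), array([ 0.58,  0.9 ,  0.03,  1.53, -0.89,  1.25, -2.28]))
```

```bash
cat > g.py <<'E'
from h import *
import sys
def tool(a,x):
    a=np.array(a)/np.linalg.norm(a); x=np.array(x)-a*np.dot(a,x); x/=np.linalg.norm(x)
    return R.from_matrix(np.c_[x,np.cross(a,x),a])
def rows(p,r,n=None):
    "suggest uniform rows (tool axes) to reach pose p,r"
    s=telemetry.observe(); r0=R.from_euler('xyz',s['tool_rot']); p0=s['position']
    w=(r0.inv()*r).as_rotvec(); d=np.array(p)-p0
    k=int(np.ceil(max(np.linalg.norm(w)/.14,np.linalg.norm(d)/.045,1))); n=n or k
    print('clock',s['clock'],'dist',np.round(d,4),'turn',np.round(w,3),'rows',n)
    for i in range(n):
        ri=r0*R.from_rotvec(w*i/n); v=ri.inv().apply(d/n)
        print(np.round(np.r_[v,w/n],4).tolist())
def grasp(yw,pd,sl,back):
    h=np.array([np.cos(yw),np.sin(yw),0]); a=np.cos(pd)*h-np.sin(pd)*np.array([0,0,1])
    return np.array(sl)+a*(.019-back), tool(a,[0,0,1])
E
python3 -c "
from g import *
rows(*grasp(1.1,.35,[.592,-.25,.097],.15))"
```

```text
clock 1.6 dist [ 0.3229  0.2723 -0.2162] turn [ 0.505  0.68  -0.752] rows 11
[0.0228, -0.013, 0.0342, 0.0459, 0.0618, -0.0684]
[0.0214, -0.0099, 0.0361, 0.0459, 0.0618, -0.0684]
[0.0197, -0.0068, 0.0378, 0.0459, 0.0618, -0.0684]
[0.0177, -0.0038, 0.0392, 0.0459, 0.0618, -0.0684]
[0.0154, -0.0008, 0.0403, 0.0459, 0.0618, -0.0684]
[0.0128, 0.002, 0.0411, 0.0459, 0.0618, -0.0684]
[0.01, 0.0047, 0.0417, 0.0459, 0.0618, -0.0684]
[0.007, 0.0072, 0.0419, 0.0459, 0.0618, -0.0684]
[0.0038, 0.0095, 0.0419, 0.0459, 0.0618, -0.0684]
[0.0005, 0.0116, 0.0416, 0.0459, 0.0618, -0.0684]
[-0.0029, 0.0134, 0.0409, 0.0459, 0.0618, -0.0684]
```

```bash
python3 -c "
from h import *
c=calibration('top')
for p in [(548,325),(535,322),(562,328),(590,340),(625,360)]: print(p,onz(p,c,.03).round(3))
c=calibration('scene')
for p in [(75,245),(42,237),(42,223),(10,240)]: print(p,onz(p,c,.03).round(3))
"
```

```text
(548, 325) [ 0.348 -0.538  0.03 ]
(535, 322) [ 0.354 -0.506  0.03 ]
(562, 328) [ 0.342 -0.572  0.03 ]
(590, 340) [ 0.315 -0.64   0.03 ]
(625, 360) [ 0.269 -0.723  0.03 ]
(75, 245) [ 0.383 -0.497  0.03 ]
(42, 237) [ 0.337 -0.565  0.03 ]
(42, 223) [ 0.294 -0.563  0.03 ]
(10, 240) [ 0.325 -0.633  0.03 ]
```

```bash
python3 -m inch '[[0.0228,-0.013,0.0342,0.046,0.062,-0.068,0],[0.0214,-0.01,0.036,0.046,0.062,-0.068,0],[0.02,-0.007,0.038,0.046,0.062,-0.068,0],[0.018,-0.004,0.039,0.046,0.062,-0.068,0],[0.015,-0.001,0.04,0.046,0.062,-0.068,0]]'
python3 -c "
from g import *
print(telemetry.observe()['qpos'].round(2))
rows(*grasp(1.2,.35,[.592,-.25,.097],.16))"
```

```text
clock: 2.1
position: [0.3637, -0.5047, 0.2591]
tool_rot: [-2.859, -0.775, 0.452]
force: [1.4, -0.3, -1.7]
grip_width: 0.0852
finger_force: 0.0
[ 1.38  0.76 -0.32  1.39 -0.54  1.4   0.3 ]
clock 2.1 dist [ 0.1803  0.1313 -0.1137] turn [ 0.359  0.358 -0.459] rows 6
[0.0129, 0.0047, 0.0394, 0.0598, 0.0597, -0.0764]
[0.01, 0.0079, 0.0397, 0.0598, 0.0597, -0.0764]
[0.0069, 0.0109, 0.0397, 0.0598, 0.0597, -0.0764]
[0.0036, 0.0137, 0.0393, 0.0598, 0.0597, -0.0764]
[0.0002, 0.0162, 0.0385, 0.0598, 0.0597, -0.0764]
[-0.0034, 0.0183, 0.0373, 0.0598, 0.0597, -0.0764]
```

```bash
python3 -m inch '[[0.013,0.005,0.039,0.06,0.06,-0.076,0],[0.01,0.008,0.04,0.06,0.06,-0.076,0],[0.007,0.011,0.04,0.06,0.06,-0.076,0],[0.0036,0.014,0.039,0.06,0.06,-0.076,0],[0,0,0,0,0,0,0]]'
python3 -c "
from g import *
print(telemetry.observe()['qpos'].round(2))
rows(*grasp(1.2,.35,[.592,-.25,.097],.16))
im=grab_frame('wrist');save(im,'w1.png')
c=calibration('wrist')
for n in ['sleeve','oil','casing']:
  r=landmark_of(n,'wrist'); o=outline_of(n,'wrist')
  if r: print(n,r[0]['xy'],r[0]['score'],onz(r[0]['xy'],c,0))
  if o: print(o[0]['rect'],o[0]['score'])
"
```

```text
clock: 2.6
position: [0.4865, -0.4138, 0.1792]
tool_rot: [-2.925, -1.092, 0.843]
force: [-0.4, 0.1, -0.8]
grip_width: 0.0854
finger_force: 0.0
[ 1.27  1.03 -0.48  1.29 -0.57  1.44  0.54]
clock 2.6 dist [ 0.0575  0.0404 -0.0338] turn [ 0.111  0.111 -0.156] rows 2
[0.0008, 0.0161, 0.0355, 0.0554, 0.0554, -0.0782]
[-0.0025, 0.0179, 0.0345, 0.0554, 0.0554, -0.0782]
sleeve [334.2, 261.0] 0.65 [ 0.58487336 -0.25073383  0.        ]
[297.9, 134.9, 361.2, 280.8] 0.78
oil [275.6, 224.1] 0.58 [ 0.55866421 -0.15353521  0.        ]
casing [397.9, 210.3] 0.83 [ 0.69640537 -0.22549861  0.        ]
[347.8, 128.5, 456.0, 240.5] 0.71
```

View pics/w1.png

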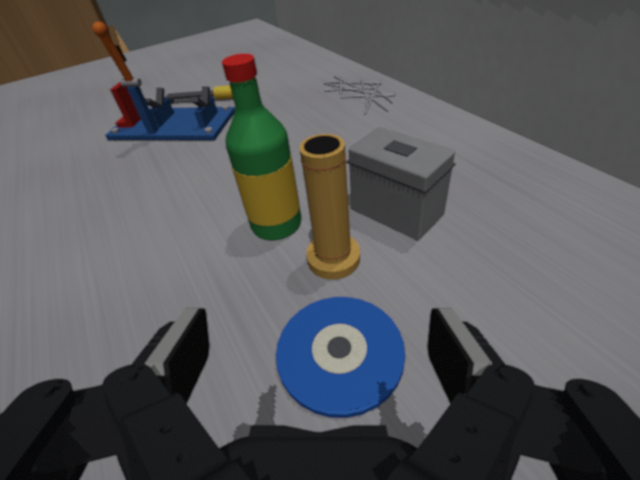

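The wrist view shows the sleeve (flange at about (333,258)) clear ahead, with the bottle to its left, the casing to its right and the discs below the fingers. All of them match the map.

```bash
python3 -m inch '[[0.001,0.016,0.035,0.055,0.055,-0.078,0],[-0.0025,0.018,0.035,0.055,0.055,-0.078,0],[0,0,0,0,0,0,0],[0,0,0,0,0,0,0]]'
python3 -c "
from g import *
rows(*grasp(1.2,.35,[.590,-.2505,.097],.12))
im=grab_frame('wrist');save(im,'w2.png')
c=calibration('wrist')
r=landmark_of('sleeve','wrist'); o=outline_of('sleeve','wrist')
print(r[0]['xy'],r[0]['score'],onz(r[0]['xy'],c,0),o[0]['rect'])
m=o[0]['region']
s=telemetry.observe();T=R.from_euler('xyz',s['tool_rot'])
for z in (.05,.07,.09,.11):
  v=int(round(proj([.59,-.2505,z],c)[1])); cols=np.flatnonzero(m[v]); 
  p=[ray((u,v),c) for u in (cols.min()-.5,cols.max()+.5)]
  d=p[0][1]+p[1][1]; d/=np.linalg.norm(d); o0=p[0][0]
  # bisector lateral offset in tool y at the sleeve distance; width
  t=(np.array([.59,-.2505,z])-o0)@d; q=o0+t*d
  print(z,v,cols.min(),cols.max(),'axis pt',q.round(4),'tool y',T.inv().apply(q-s['position']).round(4))
"
```

```text
clock: 3.35
position: [0.5417, -0.3788, 0.1488]
tool_rot: [3.138, -1.211, 1.195]
force: [0.1, -0.6, 1.1]
grip_width: 0.0857
finger_force: 0.0
clock 3.35 dist [ 0.0139  0.0399 -0.0171] turn [ 0.009  0.01  -0.002] rows 2
[-0.0006, -0.0009, 0.0228, 0.0043, 0.0049, -0.0009]
[-0.0007, -0.0009, 0.0228, 0.0043, 0.0049, -0.0009]
[308.5, 304.4] 0.68 [ 0.58538059 -0.24628425  0.        ] [277.4, 156.3, 342.9, 327.8]
0.05 267 286 330 axis pt [ 0.5848 -0.2484  0.0502] tool y [-0.0442 -0.0088  0.1655]
0.07 250 285 329 axis pt [ 0.5842 -0.2486  0.0698] tool y [-0.026  -0.0093  0.1582]
0.09 230 284 331 axis pt [ 0.585  -0.2484  0.0904] tool y [-0.0066 -0.0085  0.1513]
0.11 210 282 331 axis pt [ 0.5844 -0.2485  0.1099] tool y [ 0.0115 -0.009   0.1441]
```

```bash
python3 -c "
from g import *
rows(*grasp(1.2,.35,[.586,-.249,.097],-.004),n=5)"
```

```text
clock 3.5 dist [ 0.0529  0.1518 -0.0611] turn [ 0.011  0.012 -0.001] rows 5
[-0.0, -0.0015, 0.0344, 0.0023, 0.0025, -0.0002]
[-0.0001, -0.0014, 0.0344, 0.0023, 0.0025, -0.0002]
[-0.0002, -0.0014, 0.0344, 0.0023, 0.0025, -0.0002]
[-0.0003, -0.0013, 0.0344, 0.0023, 0.0025, -0.0002]
[-0.0004, -0.0012, 0.0344, 0.0023, 0.0025, -0.0002]
```

```bash
python3 -m inch '[[0,-0.003,0.034,0.002,0.002,0,0],[0,-0.003,0.034,0.002,0.002,0,0],[0,-0.001,0.034,0.002,0.002,0,0],[0,0,0.034,0.002,0.002,0,0],[0,0,0.017,0.002,0.002,0,0]]'
python3 -m inch '[[0,0,0.018,0,0,0,0],[0,0,0,0,0,0,0]]'
python3 -c "
from g import *
rows(*grasp(1.2,.35,[.586,-.249,.097],-.004),n=1)
im=grab_frame('wrist');save(im,'w3.png')"
```

```text
clock: 4.0
position: [0.5879, -0.2418, 0.0963]
tool_rot: [-3.138, -1.22, 1.197]
force: [0.7, 0.1, 0.1]
grip_width: 0.0855
finger_force: 0.0
clock: 4.2
position: [0.594, -0.2266, 0.09]
tool_rot: [-3.137, -1.221, 1.197]
force: [-0.9, 0.4, 0.1]
grip_width: 0.0856
finger_force: 0.0
clock 4.2 dist [-0.0001 -0.0023 -0.0009] turn [-0.002  0.    -0.001] rows 1
[-0.0016, 0.0007, -0.0017, -0.0018, 0.0001, -0.001]
```

View pics/w3.png

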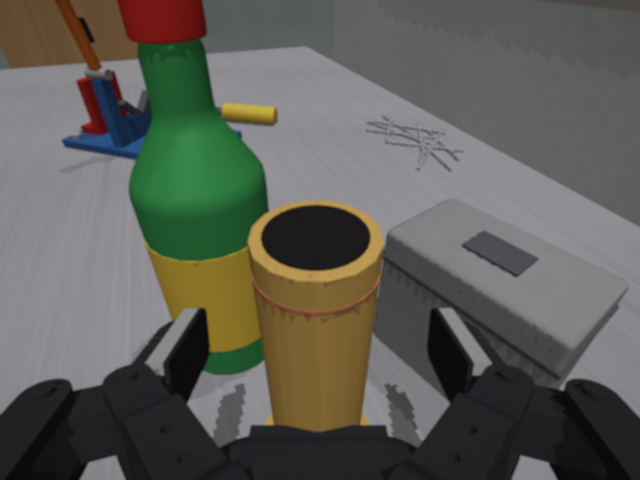

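The sleeve stands centred between the pads at column 317 (finger gap 207 to 430), so I'll close.

```bash
python3 -m inch '[[0,0,0,0,0,0,0.4],[0,0,0,0,0,0,0.6],[0,0,0,0,0,0,1],[0,0,0,0,0,0,1],[0,0,0,0,0,0,1]]' 100
python3 -m inch '[[0,0,0,0,0,0,1],[0,0,0,0,0,0,1]]'
```

```text
clock: 4.75
position: [0.5938, -0.2281, 0.0901]
tool_rot: [-3.138, -1.221, 1.197]
force: [-4.3, -3.5, 5.7]
grip_width: 0.0374
finger_force: 99.2
clock: 4.95
position: [0.5938, -0.2281, 0.0901]
tool_rot: [-3.138, -1.221, 1.197]
force: [-3.5, -2.6, 6.0]
grip_width: 0.0377
finger_force: 99.2
```

```bash
python3 -m inch '[[0.019,0,-0.007,0,0,0,1],[0.038,0,-0.014,0,0,0,1],[0.038,0,-0.014,0,0,0,1],[0.038,0,-0.014,0,0,0,1],[0.038,0,-0.014,0,0,0,1]]'
python3 -m inch '[[0.038,0,-0.014,0,0,0,1],[0.038,0,-0.014,0,0,0,1],[0,0,0,0,0,0,1]]'
cat > pl.py <<'E'
from g import *
def place(C,yaw,pd,along,up,s):
    "TCP pose: grasp point at cradle x=along, height .07+up"
    cx=np.array([np.cos(yaw),np.sin(yaw),0]); d=-cx
    a=-np.cos(pd)*np.array([0,0,1])-np.sin(pd)*d
    return np.array([*C,.07+up])+cx*along+a*s, tool(a,d)
if __name__=='__main__':
    print(telemetry.observe()['qpos'].round(2))
    rows(*place([.538,.2105],2.427,.35,-.022,.20,.019))
E
python3 pl.py
```

```text
clock: 5.45
position: [0.5936, -0.2284, 0.2728]
tool_rot: [-3.136, -1.219, 1.194]
force: [0.1, -0.7, -5.2]
grip_width: 0.0376
finger_force: 100.7
clock: 5.75
position: [0.5949, -0.2287, 0.3578]
tool_rot: [3.127, -1.218, 1.213]
force: [0.1, 0.0, -4.6]
grip_width: 0.0374
finger_force: 100.7
[ 1.12  0.83 -0.68  1.41 -0.72  1.39  0.44]
clock 5.75 dist [-0.0452  0.429  -0.1056] turn [-0.864 -1.029  1.873] rows 17
[0.002, -0.0117, 0.0233, -0.0508, -0.0605, 0.1101]
[0.002, -0.013, 0.0225, -0.0508, -0.0605, 0.1101]
[0.0019, -0.0144, 0.0217, -0.0508, -0.0605, 0.1101]
[0.0015, -0.0157, 0.0209, -0.0508, -0.0605, 0.1101]
[0.001, -0.0168, 0.02, -0.0508, -0.0605, 0.1101]
[0.0002, -0.0179, 0.019, -0.0508, -0.0605, 0.1101]
[-0.0007, -0.0188, 0.0181, -0.0508, -0.0605, 0.1101]
[-0.0017, -0.0196, 0.0172, -0.0508, -0.0605, 0.1101]
[-0.0029, -0.0202, 0.0163, -0.0508, -0.0605, 0.1101]
[-0.0042, -0.0206, 0.0155, -0.0508, -0.0605, 0.1101]
[-0.0056, -0.0208, 0.0148, -0.0508, -0.0605, 0.1101]
[-0.007, -0.0209, 0.0141, -0.0508, -0.0605, 0.1101]
[-0.0084, -0.0207, 0.0135, -0.0508, -0.0605, 0.1101]
[-0.0099, -0.0204, 0.013, -0.0508, -0.0605, 0.1101]
[-0.0113, -0.0199, 0.0126, -0.0508, -0.0605, 0.1101]
[-0.0127, -0.0192, 0.0124, -0.0508, -0.0605, 0.1101]
[-0.0141, -0.0183, 0.0122, -0.0508, -0.0605, 0.1101]
```

```bash
python3 -m inch '[[0.009,-0.012,0.021,-0.051,-0.06,0.11,1],[0.009,-0.013,0.02,-0.051,-0.06,0.11,1],[0.009,-0.0144,0.019,-0.051,-0.06,0.11,1],[0.008,-0.016,0.019,-0.051,-0.06,0.11,1],[0.007,-0.017,0.018,-0.051,-0.06,0.11,1]]'
python3 -m inch '[[0.002,-0.018,0.019,-0.051,-0.06,0.11,1],[0,-0.019,0.018,-0.051,-0.06,0.11,1],[-0.001,-0.02,0.017,-0.051,-0.06,0.11,1],[-0.003,-0.02,0.016,-0.051,-0.06,0.11,1],[-0.004,-0.021,0.0155,-0.051,-0.06,0.11,1]]'
python3 pl.py
```

```text
clock: 6.25
position: [0.5865, -0.0999, 0.3559]
tool_rot: [-2.658, -0.755, 0.34]
force: [0.8, 0.8, -3.6]
grip_width: 0.0375
finger_force: 101.0
clock: 6.75
position: [0.5757, 0.0182, 0.3307]
tool_rot: [-2.706, -0.275, -0.034]
force: [0.4, 0.6, -4.8]
grip_width: 0.0375
finger_force: 100.9
[ 0.43  0.29 -0.39  1.83 -0.46  0.85 -1.2 ]
clock 6.75 dist [-0.026   0.1821 -0.0785] turn [-0.379 -0.44   0.81 ] rows 8
[-0.0065, -0.017, 0.0171, -0.0474, -0.0549, 0.1012]
[-0.0073, -0.0171, 0.0167, -0.0474, -0.0549, 0.1012]
[-0.0082, -0.0171, 0.0163, -0.0474, -0.0549, 0.1012]
[-0.009, -0.017, 0.016, -0.0474, -0.0549, 0.1012]
[-0.0098, -0.0168, 0.0157, -0.0474, -0.0549, 0.1012]
[-0.0107, -0.0165, 0.0155, -0.0474, -0.0549, 0.1012]
[-0.0115, -0.0161, 0.0153, -0.0474, -0.0549, 0.1012]
[-0.0122, -0.0156, 0.0152, -0.0474, -0.0549, 0.1012]
```

```bash
python3 -m inch '[[-0.0065,-0.017,0.017,-0.047,-0.055,0.101,1],[-0.007,-0.017,0.0167,-0.047,-0.055,0.101,1],[-0.008,-0.017,0.016,-0.047,-0.055,0.101,1],[-0.009,-0.017,0.016,-0.047,-0.055,0.101,1],[-0.01,-0.017,0.0157,-0.047,-0.055,0.101,1]]'
python3 -m inch '[[-0.0107,-0.0165,0.0155,-0.047,-0.055,0.101,1],[-0.0115,-0.016,0.0153,-0.047,-0.055,0.101,1],[-0.012,-0.0156,0.015,-0.047,-0.055,0.101,1],[0,0,0,0,0,0,1],[0,0,0,0,0,0,1]]'
python3 pl.py
cat > look.py <<'E'
from pl import *
import sys
np.set_printoptions(precision=4,suppress=True)
ims={}
for cam in ['scene','wrist','top']:
    ims[cam]=grab_frame(cam);c=calibration(cam);save(ims[cam],f'{sys.argv[1]}_{cam}.png')
    for n,z in [('cradle',0),('stop',.012),('stop_face',.07),('keeper_hinge',.1),('keeper_ball',.18),('sleeve',.27)]:
        r=landmark_of(n,cam)
        if r: print(cam,n,np.round(r[0]['xy'],1),round(r[0]['score'],2),onz(r[0]['xy'],c,z))
a=cv2.resize(ims['wrist'],(400,300));b=cv2.resize(ims['scene'][100:340,280:600],(400,300))
save(np.hstack([a,b]),sys.argv[1]+'.png')
E
python3 look.py p1
```

```text
clock: 7.25
position: [0.5595, 0.1313, 0.2824]
tool_rot: [-2.921, 0.15, -0.417]
force: [0.2, 0.7, -4.3]
grip_width: 0.0379
finger_force: 100.8
clock: 7.75
position: [0.5499, 0.1987, 0.253]
tool_rot: [-3.133, 0.348, -0.703]
force: [-0.1, -1.7, -4.2]
grip_width: 0.0374
finger_force: 101.2
[-0.17  0.56 -0.18  1.53 -0.22  1.24 -2.51]
clock 7.75 dist [-0.0002  0.0017 -0.0009] turn [-0.004 -0.002  0.011] rows 1
[-0.0008, -0.0011, 0.0013, -0.0045, -0.0016, 0.0112]
scene cradle [397.6 230.9] 0.57 [0.5374 0.2155 0.    ]
scene stop [411.  205.2] 0.88 [0.4809 0.2725 0.012 ]
scene stop_face [406.8 187.3] 0.96 [0.4732 0.2572 0.07  ]
scene keeper_hinge [386.8 184.5] 0.65 [0.4776 0.202  0.1   ]
scene keeper_ball [382.8 160.1] 0.79 [0.4779 0.1842 0.18  ]
scene sleeve [422.4 123.6] 0.61 [0.488  0.2595 0.27  ]
wrist cradle [318.8 130.1] 0.63 [0.5375 0.2107 0.    ]
wrist keeper_hinge [368.1 213.4] 0.57 [0.4853 0.2002 0.1   ]
wrist keeper_ball [410.  279.9] 0.75 [0.4721 0.185  0.18  ]
top cradle [251.  239.8] 0.81 [0.5402 0.2068 0.    ]
top stop [227.1 264.2] 0.54 [0.4751 0.2629 0.012 ]
top stop_face [219.9 263. ] 0.49 [0.4752 0.2686 0.07  ]
top keeper_hinge [252.1 261.1] 0.7 [0.4807 0.1865 0.1   ]
top sleeve [207.5 255. ] 0.59 [0.4824 0.2499 0.27  ]
```

View pics/p1.png

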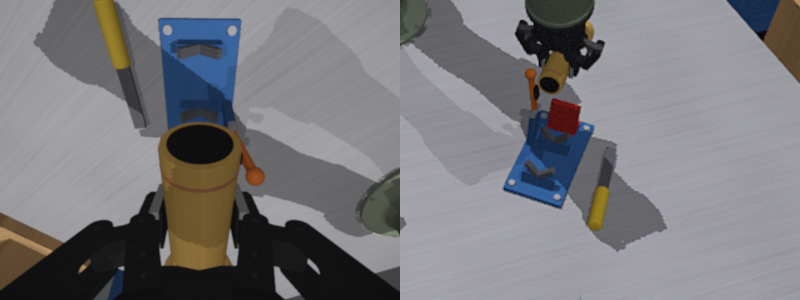

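```bash
cat > m3.py <<'E'
from pl import *
np.set_printoptions(precision=4,suppress=True)
c=calibration('wrist'); im=cv2.cvtColor(cv2.imread('pics/p1_wrist.png'),cv2.COLOR_BGR2RGB).astype(int)
m=((im[...,2]>1.5*im[...,0])&(im[...,2]>50)&(im[...,2]>im[...,1]*1.2)).astype(np.uint8); m[230:]=0
n,lab,st,_=cv2.connectedComponentsWithStats(m);k=1+np.argmax(st[1:,4])
W=np.array([onz(p,c,.012)[:2] for p in np.argwhere(lab==k)[:,::-1]])
def fr(C,yaw,P):
    u=np.array([np.cos(yaw),np.sin(yaw)]);v=np.array([-u[1],u[0]]);P=P-np.array(C);return np.c_[P@u,P@v]
L=fr([.538,.2105],2.427,W)
xs=np.arange(-.085,.02,.01);E=[]
for x in xs:
    s=L[abs(L[:,0]-x)<.003,1]
    if len(s)>5:E.append((x,s.min(),s.max()))
E=np.array(E);print('xmin',np.percentile(L[:,0],.3));print(E)
print('edge slopes',np.polyfit(E[:,0],E[:,1],1),np.polyfit(E[:,0],E[:,2],1))
s=telemetry.observe();T=R.from_euler('xyz',s['tool_rot']);q=s['qpos'];print(q)
P,a=s['position'],T.apply([0,0,1]); d=-np.array([np.cos(2.427),np.sin(2.427),0])
th=np.pi/2-.35
ax=T.apply([np.cos(.35),0,-np.sin(.35)]) # sleeve z in tool at grasp (up)
print('sleeve z dir',ax,'wanted',d)
g=P-.023*a; f=g-.098*ax; e=g+.047*ax
print('flange',f,'plain end',e)
for cam in('wrist','scene','top'): print(cam,'flange c',np.round(proj(f,calibration(cam)),1),'plain',np.round(proj(e,calibration(cam)),1))
E
python3 m3.py
```

```text
xmin -0.08830275387472886
[[-0.085  -0.0545  0.054 ]
 [-0.075  -0.0545  0.054 ]
 [-0.065  -0.0545  0.054 ]
 [-0.055  -0.0546  0.054 ]
 [-0.045  -0.0544  0.054 ]
 [-0.035  -0.0543  0.0541]
 [-0.025  -0.0543  0.0538]
 [-0.015  -0.0543  0.054 ]
 [-0.005  -0.0541  0.054 ]
 [ 0.005  -0.0541  0.054 ]
 [ 0.015  -0.054   0.054 ]]
edge slopes [ 0.0051 -0.0541] [-0.0002  0.054 ]
[-0.1701  0.5549 -0.1754  1.5321 -0.2222  1.2425 -2.5123]
sleeve z dir [ 0.7605 -0.6494  0.0022] wanted [ 0.7554 -0.6553 -0.    ]
flange [0.4815 0.257  0.2759] plain end [0.5918 0.1629 0.2762]
wrist flange c [316.5 460.9] plain [315.6 239.6]
scene flange c [420.4 119.6] plain [399.1 164. ]
top flange c [203.1 255.1] plain [253.4 201.2]
```

```bash
python3 -c "
from h import *
for cam,b in (('wrist',(230,180,420,300)),('scene',(360,120,460,200)),('top',(180,220,300,310))):
    im=cv2.cvtColor(cv2.imread(f'pics/p1_{cam}.png'),cv2.COLOR_BGR2RGB).astype(int)
    y,x=np.mgrid[:480,:640]; w=(x>b[0])&(x<b[2])&(y>b[1])&(y<b[3])
    br=w&(im[...,0]>90)&(im[...,0]>1.6*im[...,2])&(im[...,1]>.55*im[...,0])
    print(cam,'brass',[int(v) for v in (x[br].min(),x[br].max(),y[br].min(),y[br].max())] if br.any() else None)
a=cv2.imread('pics/p1_scene.png')[120:220,350:470];b=cv2.imread('pics/p1_top.png')[200:310,170:300]
cv2.imwrite('pics/p1z.png',np.hstack([cv2.resize(a,(400,400)),cv2.resize(b,(400,400))]))
"
```

```text
wrist brass [254, 419, 196, 299]
scene brass [380, 434, 121, 188]
top brass [193, 234, 221, 264]
```

View pics/p1z.png

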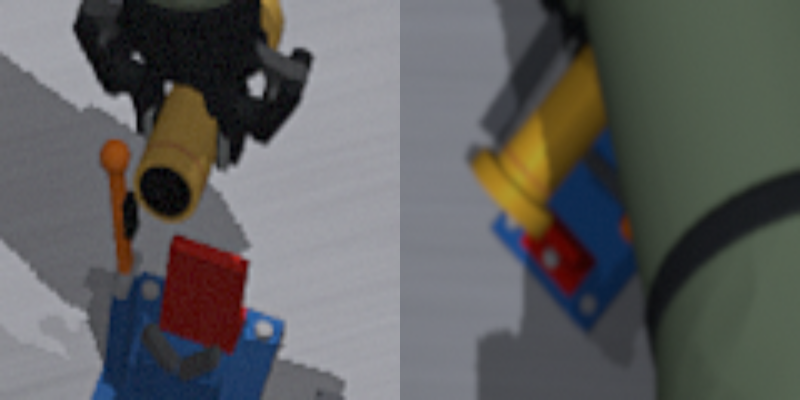

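The cradle measures the same from the wrist camera to within 1 mm. The crop shows the sleeve level, plain end outward at (165,192) in the left half and flange over the stop side at (510,190) in the right half. It is gripped slightly nearer the flange than I assumed, about 95 mm.

```bash
python3 -c "
from pl import *
p,r=place([.538,.2105],2.427,.35,-.032,.05,.023)
s=telemetry.observe(); r0=R.from_euler('xyz',s['tool_rot'])
rows(p,r0,n=5)
print('down 10mm',r0.inv().apply([0,0,-.01]), 'cradle +x 10mm',r0.inv().apply([-.00755,.00656,0]))"
```

```text
clock 8.8 dist [ 0.006  -0.004  -0.1561] turn [0. 0. 0.] rows 5
[0.012, 0.0001, 0.0289, 0.0, 0.0, 0.0]
[0.012, 0.0001, 0.0289, 0.0, 0.0, 0.0]
[0.012, 0.0001, 0.0289, 0.0, 0.0, 0.0]
[0.012, 0.0001, 0.0289, 0.0, 0.0, 0.0]
[0.012, 0.0001, 0.0289, 0.0, 0.0, 0.0]
down 10mm [3.40815682e-03 9.77828370e-05 9.40079282e-03] cradle +x 10mm [-9.40230650e-03 -8.58492032e-05  3.40959855e-03]
```

```bash
python3 -m inch '[[0.012,0,0.029,0,0,0,1],[0.012,0,0.029,0,0,0,1],[0.012,0,0.029,0,0,0,1],[0.012,0,0.029,0,0,0,1],[0.012,0,0.029,0,0,0,1]]'
python3 -m inch '[[0,0,0,0,0,0,1],[0,0,0,0,0,0,1]]'
cat > st.py <<'E'
from pl import *
s=telemetry.observe();print(s['qpos'].round(3),s['force'].round(1),s['moment'].round(2))
T=R.from_euler('xyz',s['tool_rot']);a=T.apply([0,0,1]);ax=T.apply([np.cos(.35),0,-np.sin(.35)])
g=s['position']-.023*a; f=g-.095*ax
d=f-np.array([.538,.2105,.07]); u=np.array([np.cos(2.427),np.sin(2.427),0]);v=np.array([-u[1],u[0],0])
print('flange in cradle x %.4f y %.4f z %.4f; grip y %.4f; axis'%(d@u,d@v,d[2],(g-[.538,.2105,.07])@v),np.round([ax@u,ax@v,ax[2]],3))
E
python3 st.py
```

```text
clock: 9.3
position: [0.5567, 0.1953, 0.0966]
tool_rot: [-3.131, 0.347, -0.703]
force: [0.7, 0.1, -4.0]
grip_width: 0.0373
finger_force: 101.8
clock: 9.5
position: [0.5567, 0.1954, 0.0984]
tool_rot: [-3.131, 0.348, -0.703]
force: [1.0, -0.1, -4.2]
grip_width: 0.0377
finger_force: 101.3
[-0.16   0.745 -0.18   1.63  -0.215  0.966 -2.441] [ 1.  -0.1 -4.2] [-0.56 -0.63  0.  ]
flange in cradle x 0.0632 y 0.0000 z 0.0498; grip y -0.0007; axis [-1.    -0.008  0.002]
```

```bash
python3 -m inch '[[0.0034,0,0.0094,0,0,0.008,1],[0.0034,0,0.0094,0,0,0,1],[0.0034,0,0.0094,0,0,0,1],[0,0,0,0,0,0,1],[0,0,0,0,0,0,1]]'
python3 st.py
python3 -c "
from h import *
a=grab_frame('scene');b=grab_frame('top');save(a,'q_s.png');save(b,'q_t.png')
save(np.hstack([cv2.resize(a[130:280,330:480],(400,400),interpolation=2),cv2.resize(b[190:310,170:290],(400,400),interpolation=2)]),'q.png')
for x,y in((.053,0),(.067,0),(.079,0)):
  u=np.array([np.cos(2.427),np.sin(2.427),0]);P=np.array([.538,.2105,.084])+u*x
  v=np.array([-u[1],u[0],0])
  print(x,[np.round(proj(P+v*k,calibration(cam)),1) for cam in('scene','top') for k in(-.028,.028)])"
```

```text
clock: 10.0
position: [0.5566, 0.1955, 0.0677]
tool_rot: [-3.134, 0.348, -0.712]
force: [-0.2, -0.8, -4.5]
grip_width: 0.0373
finger_force: 101.5
[-0.162  0.788 -0.179  1.64  -0.217  0.915 -2.435] [-0.2 -0.8 -4.5] [-0.52 -0.62 -0.06]
flange in cradle x 0.0633 y -0.0007 z 0.0191; grip y -0.0007; axis [-1.    -0.     0.002]
0.053 [array([418.8, 195. ]), array([395.4, 188. ]), array([220.5, 245.6]), array([237.3, 261.4])]
0.067 [array([420.6, 191. ]), array([397.3, 184. ]), array([216.4, 249.9]), array([233.3, 265.8])]
0.079 [array([422.1, 187.5]), array([398.9, 180.7]), array([212.9, 253.6]), array([229.8, 269.5])]
```

View pics/q.png

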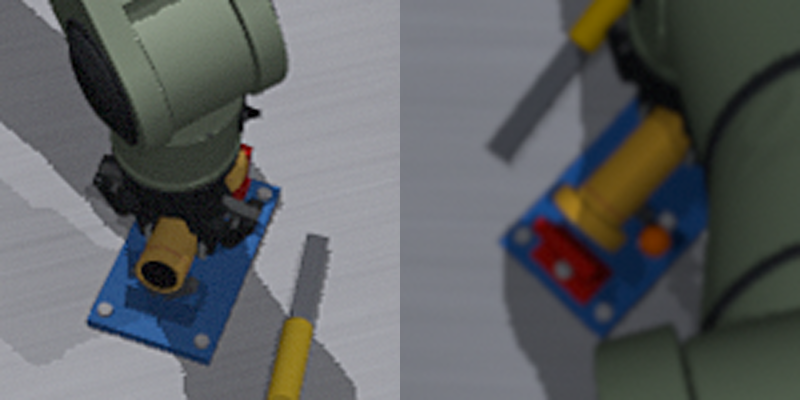

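The sleeve hangs over the cradle. In the right half the flange edge is near (555,203) and the stop's near edge near (540,225), so there is a clear gap and the flange is at x of about 64 to 66 mm. I'll lower it by feel.

```bash
python3 -m inch '[[0.0017,0,0.0047,0,0,0,1],[0.0014,0,0.0038,0,0,0,1],[0.0007,0,0.0019,0,0,0,1],[0,0,0,0,0,0,1]]'; python3 st.py
python3 -m inch '[[0.0007,0,0.0019,0,0,0,1],[0,0,0,0,0,0,1]]';python3 st.py
```

```text
clock: 10.5
position: [0.5566, 0.1955, 0.0563]
tool_rot: [-3.135, 0.348, -0.712]
force: [1.0, -1.0, -4.1]
grip_width: 0.0376
finger_force: 101.5
[-0.161  0.804 -0.179  1.643 -0.216  0.897 -2.43 ] [ 1.  -1.  -4.1] [-0.55 -0.61  0.02]
flange in cradle x 0.0633 y -0.0007 z 0.0077; grip y -0.0007; axis [-1.    -0.     0.002]
clock: 10.7
position: [0.5568, 0.1955, 0.0546]
tool_rot: [-3.134, 0.348, -0.712]
force: [-0.6, 0.1, -4.1]
grip_width: 0.0377
finger_force: 101.5
[-0.161  0.807 -0.179  1.643 -0.216  0.894 -2.43 ] [-0.6  0.1 -4.1] [-0.51 -0.49  0.01]
flange in cradle x 0.0631 y -0.0008 z 0.0060; grip y -0.0008; axis [-1.    -0.     0.002]
```

```bash
python3 -m inch '[[0.0007,0,0.0019,0,0,0,1],[0,0,0,0,0,0,1]]'
python3 -m inch '[[0.0007,0,0.0019,0,0,0,1],[0,0,0,0,0,0,1]]'; python3 st.py
```

```text
clock: 10.9
position: [0.557, 0.1955, 0.0537]
tool_rot: [-3.134, 0.348, -0.712]
force: [-3.8, -4.0, 13.0]
grip_width: 0.0376
finger_force: 103.8
clock: 11.1
position: [0.557, 0.1955, 0.0534]
tool_rot: [-3.133, 0.348, -0.711]
force: [-11.3, -11.1, 41.9]
grip_width: 0.0374
finger_force: 107.0
[-0.161  0.809 -0.18   1.643 -0.217  0.892 -2.428] [-11.3 -11.1  41.9] [0.1  3.92 1.2 ]
flange in cradle x 0.0630 y -0.0010 z 0.0049; grip y -0.0010; axis [-1.    -0.     0.002]
```

```bash
python3 -m inch '[[-0.0005,0.0008,-0.0016,0,0,0,1],[0,0,0,0,0,0,1]]'; python3 st.py
```

```text
clock: 11.3
position: [0.5569, 0.1953, 0.0536]
tool_rot: [-3.132, 0.347, -0.711]
force: [-1.5, -2.3, 15.4]
grip_width: 0.0373
finger_force: 103.7
[-0.16   0.808 -0.18   1.644 -0.216  0.89  -2.428] [-1.5 -2.3 15.4] [0.14 0.92 0.44]
flange in cradle x 0.0629 y -0.0007 z 0.0050; grip y -0.0008; axis [-1.    -0.     0.003]
```

```bash
cat >> st.py <<'E'
print('F along u %.1f v %.1f z %.1f'%(s['force']@u,s['force']@v,s['force'][2]))
E
python3 -m inch '[[-0.0002,0,-0.0007,0,0,0,1],[-0.0047,0,0.0017,0,0,0,1],[-0.0047,0,0.0017,0,0,0,1],[0,0,0,0,0,0,1]]'; python3 st.py
python3 -m inch '[[-0.0019,0,0.0007,0,0,0,1],[0,0,0,0,0,0,1]]'; python3 st.py|tail -2
```

```text
clock: 11.7
position: [0.5501, 0.2007, 0.0537]
tool_rot: [-3.132, 0.345, -0.712]
force: [3.9, -5.4, 7.8]
grip_width: 0.0376
finger_force: 103.5
[-0.172  0.8   -0.179  1.662 -0.222  0.876 -2.434] [ 3.9 -5.4  7.8] [-0.98 -0.71  0.46]
flange in cradle x 0.0717 y -0.0004 z 0.0049; grip y -0.0004; axis [-1.     0.     0.005]
F along u -6.5 v 1.6 z 7.8
clock: 11.9
position: [0.5491, 0.2016, 0.0537]
tool_rot: [-3.132, 0.344, -0.712]
force: [6.0, -8.4, 8.8]
grip_width: 0.0379
finger_force: 103.4
flange in cradle x 0.0730 y -0.0005 z 0.0048; grip y -0.0004; axis [-1.     0.001  0.006]
F along u -10.1 v 2.4 z 8.8
```

```bash
for i in 1; do python3 -m inch '[[-0.0014,0,0.0005,0,0,0,1],[0,0,0,0,0,0,1]]'; python3 st.py|tail -2; python3 -m inch '[[-0.0014,0,0.0005,0,0,0,1],[0,0,0,0,0,0,1]]'; python3 st.py|tail -2;done
```

```text
clock: 12.1
position: [0.5482, 0.2025, 0.0537]
tool_rot: [-3.132, 0.344, -0.712]
force: [7.2, -8.9, 8.6]
grip_width: 0.0379
finger_force: 103.4
flange in cradle x 0.0743 y -0.0005 z 0.0048; grip y -0.0004; axis [-1.     0.001  0.006]
F along u -11.2 v 2.0 z 8.6
clock: 12.3
position: [0.5471, 0.2034, 0.0537]
tool_rot: [-3.132, 0.344, -0.712]
force: [7.3, -8.3, 8.8]
grip_width: 0.0374
finger_force: 103.5
flange in cradle x 0.0758 y -0.0005 z 0.0048; grip y -0.0004; axis [-1.     0.001  0.006]
F along u -11.0 v 1.5 z 8.8
```

```bash
python3 -m inch '[[-0.0019,0,0.0007,0,0,0,1],[0,0,0,0,0,0,1]]'; python3 st.py|tail -2; python3 -m inch '[[-0.0014,0,0.0005,0,0,0,1],[0,0,0,0,0,0,1]]'; python3 st.py|tail -2; python3 -m inch '[[-0.0014,0,0.0005,0,0,0,1],[0,0,0,0,0,0,1]]'; python3 st.py|tail -2
```

```text
clock: 12.5
position: [0.5455, 0.2048, 0.0537]
tool_rot: [-3.132, 0.344, -0.712]
force: [6.8, -8.9, 8.8]
grip_width: 0.0379
finger_force: 103.5
flange in cradle x 0.0778 y -0.0005 z 0.0048; grip y -0.0004; axis [-1.     0.001  0.006]
F along u -10.9 v 2.2 z 8.8
clock: 12.7
position: [0.5444, 0.2057, 0.0537]
tool_rot: [-3.132, 0.344, -0.712]
force: [7.4, -7.9, 8.3]
grip_width: 0.0379
finger_force: 103.5
flange in cradle x 0.0792 y -0.0005 z 0.0048; grip y -0.0004; axis [-1.     0.001  0.006]
F along u -10.8 v 1.1 z 8.3
clock: 12.9
position: [0.5444, 0.2058, 0.0537]
tool_rot: [-3.131, 0.342, -0.713]
force: [12.2, -12.7, 6.6]
grip_width: 0.0381
finger_force: 103.5
flange in cradle x 0.0794 y -0.0006 z 0.0046; grip y -0.0004; axis [-1.     0.002  0.008]
F along u -17.5 v 1.6 z 6.6
```

Motion stopped at x = 79.4 mm with the force rising, which is the stop. I'll press a little more and hold.

```bash
python3 -m inch '[[-0.0008,0,0.0003,0,0,0,1],[0,0,0,0,0,0,1],[0,0,0,0,0,0,1],[0,0,0,0,0,0,1]]'; python3 st.py|tail -2
```

```text
clock: 13.3
position: [0.5443, 0.2058, 0.0537]
tool_rot: [-3.131, 0.341, -0.713]
force: [14.9, -15.0, 8.2]
grip_width: 0.0378
finger_force: 103.6
flange in cradle x 0.0794 y -0.0006 z 0.0045; grip y -0.0004; axis [-1.     0.002  0.009]
F along u -21.1 v 1.6 z 8.2
```

```bash
python3 -m inch '[[0,0,0,0,0,0,0.45],[0,0,0,0,0,0,0.35],[0,0,0,0,0,0,0.25],[0,0,0,0,0,0,0.25],[0,0,0,0,0,0,0.25]]'; python3 st.py|tail -2
```

```text
clock: 13.8
position: [0.5405, 0.2087, 0.053]
tool_rot: [-3.134, 0.348, -0.712]
force: [-0.5, -0.1, 0.2]
grip_width: 0.064
finger_force: 0.0
flange in cradle x 0.0841 y -0.0001 z 0.0044; grip y -0.0001; axis [-1.    -0.     0.002]
F along u 0.3 v 0.4 z 0.2
```

```bash
python3 -m inch '[[0,0,-0.02,0,0,0,0.25],[0,0,-0.045,0,0,0,0.25],[0,0,-0.045,0,0,0,0.25],[0,0,-0.045,0,0,0,0.5],[0,0,-0.045,0,0,0,1]]'
python3 -m inch '[[0,0,0,0,0.08,0,1],[0,0,0,0,0,0,1]]'
cat > m4.py <<'E'
from pl import *
import sys
np.set_printoptions(precision=4,suppress=True)
u=np.array([np.cos(2.427),np.sin(2.427),0]);v=np.array([-u[1],u[0],0]);C=np.array([.538,.2105,0])
def loc(p): p=np.array(p)-C; return np.array([p@u,p@v,p[2]])
obs={};ims={}
for cam in ['wrist','scene','top']:
    ims[cam]=grab_frame(cam);c=calibration(cam);save(ims[cam],f'{sys.argv[1]}_{cam}.png')
    for n,z in [('stop_face',.07),('keeper_ball',.18),('sleeve',.07)]:
        r=landmark_of(n,cam)
        if r: print(cam,n,np.round(r[0]['xy'],1),round(r[0]['score'],2),loc(onz(r[0]['xy'],c,z)));obs.setdefault(n,[]).append(ray(r[0]['xy'],c))
        # keeper ball: intersect with its plane x=33mm
        if r and n=='keeper_ball':
            o,d=ray(r[0]['xy'],c); t=(.033-(o-C)@u)/(d@u); print('   ball in plane',loc(o+t*d))
for n,o in obs.items():
    if len(o)>1: x,e=tri(o);print('tri',n,loc(x),np.round(e,4))
w=cv2.resize(ims['wrist'],(400,300));b=cv2.resize(ims['scene'][130:280,330:530],(400,300))
save(np.hstack([w,b]),sys.argv[1]+'.png')
E
python3 m4.py r1
```

```text
clock: 14.3
position: [0.5914, 0.1624, 0.243]
tool_rot: [-3.134, 0.348, -0.712]
force: [0.8, 0.0, 0.3]
grip_width: 0.036
finger_force: 0.0
clock: 14.5
position: [0.5911, 0.1642, 0.2427]
tool_rot: [-3.132, 0.265, -0.71]
force: [0.4, 0.9, 0.1]
grip_width: 0.0062
finger_force: 0.0
wrist keeper_ball [403.3 359.2] 0.97 [0.0322 0.0615 0.18  ]
   ball in plane [0.033  0.0617 0.1794]
wrist sleeve [318.9 305.2] 0.55 [0.0824 0.0015 0.07  ]
scene stop_face [406.6 188.6] 0.63 [0.0754 0.0063 0.07  ]
scene keeper_ball [385.8 159.8] 0.42 [0.0317 0.0535 0.18  ]
   ball in plane [0.033  0.0539 0.1787]
scene sleeve [412.5 190.8] 0.63 [ 0.074  -0.0084  0.07  ]
top stop_face [218.5 263.4] 0.73 [ 0.0885 -0.0046  0.07  ]
top keeper_ball [244.1 258.3] 0.5 [0.0299 0.0502 0.18  ]
   ball in plane [0.033  0.0431 0.1358]
top sleeve [225.2 260.6] 0.68 [0.0726 0.0026 0.07  ]
tri keeper_ball [0.0278 0.0545 0.1847] [0.0056 0.0021 0.0039]
tri sleeve [ 0.0751 -0.0014  0.0715] [0.0052 0.0073 0.0049]
tri stop_face [0.0861 0.0012 0.0638] [0.0074 0.0074]
```

View pics/r1.png

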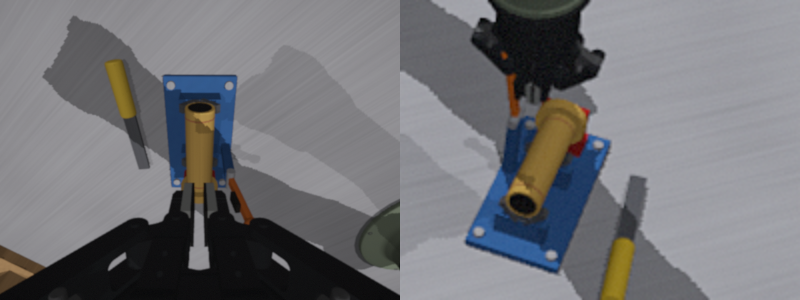

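The wrist view shows the sleeve lying straight along the cradle, plain end at (200,107). In the scene crop its flange bears on the red stop at (575,115). The keeper is still open, with its ball at y ≈ 57 mm and z ≈ 181 mm. Next I take the shut fingers to the keeper's outer side.

```bash
cat > kp.py <<'E'
from pl import *
import sys
u=np.array([np.cos(2.427),np.sin(2.427),0]);v=np.array([-u[1],u[0],0]);C=np.array([.538,.2105,0])
s=telemetry.observe();p=s['position']-C
print('TCP in cradle',np.round([p@u,p@v,p[2]],4),'F u,v,z',np.round([s['force']@u,s['force']@v,s['force'][2]],1),'q',s['qpos'].round(2))
if len(sys.argv)>1:
    x,y,z=map(float,sys.argv[1:4]); rows(C+u*x+v*y+np.array([0,0,z]),tool([0,0,-1],-u),n=int(sys.argv[4]) if len(sys.argv)>4 else None)
E
python3 kp.py .033 .107 .25
```

```text
TCP in cradle [-0.0716  0.0012  0.2409] F u,v,z [-0.6  0.4  0.2] q [-0.19  0.59 -0.09  1.49 -0.19  1.22 -2.48]
clock 15.1 dist [-0.1483 -0.0114  0.0091] turn [-0.007  0.268  0.001] rows 4
[-0.0259, 0.0264, 0.0046, -0.0017, 0.067, 0.0002]
[-0.0261, 0.0264, 0.0029, -0.0017, 0.067, 0.0002]
[-0.0262, 0.0264, 0.0011, -0.0017, 0.067, 0.0002]
[-0.0262, 0.0264, -0.0006, -0.0017, 0.067, 0.0002]
```

```bash
python3 -m inch '[[-0.026,0.026,0.0035,0,0.067,-0.03,1],[-0.026,0.026,0.0025,0,0.067,-0.03,1],[-0.026,0.026,0.001,0,0.067,-0.03,1],[-0.026,0.026,-0.0006,0,0.067,-0.03,1],[0,0,0,0,0,0,1]]'
python3 kp.py .033 .107 .172
```

```text
clock: 15.6
position: [0.4564, 0.15, 0.2506]
tool_rot: [-3.121, 0.02, -0.601]
force: [0.7, 0.1, 0.2]
grip_width: -0.0002
finger_force: 0.0
TCP in cradle [0.022  0.0992 0.2506] F u,v,z [-0.5 -0.6  0.2] q [-0.57  0.27  0.18  1.96 -0.1   0.92 -2.51]
clock 15.6 dist [-0.0134  0.0013 -0.0786] turn [-0.019  0.022  0.114] rows 2
[-0.0051, 0.0041, 0.0393, -0.0097, 0.0108, 0.0568]
[-0.0053, 0.004, 0.0393, -0.0097, 0.0108, 0.0568]
```

```bash
python3 -m inch '[[-0.005,0.005,0,0,0,-0.1,1],[-0.005,0.006,0,0,0,-0.1,1],[0,0.001,0.039,0,0,0,1],[0,0,0.038,0,0,0,1],[0,0,0,0,0,0,1]]'
python3 kp.py .033 .107 .172 1
python3 -c "
from h import *
u=np.array([np.cos(2.427),np.sin(2.427),0]);v=np.array([-u[1],u[0],0])
T=R.from_euler('xyz',telemetry.observe()['tool_rot']);print('-v 10mm in tool',T.inv().apply(-.01*v).round(4))
im=grab_frame('wrist');b=grab_frame('scene');save(np.hstack([cv2.resize(im,(400,300)),cv2.resize(b[100:250,330:530],(400,300))]),'k1.png')"
```

```text
clock: 16.1
position: [0.4428, 0.1449, 0.1697]
tool_rot: [-3.122, 0.021, -0.407]
force: [0.4, -0.2, 1.3]
grip_width: -0.0001
finger_force: 0.0
TCP in cradle [0.0289 0.112  0.1697] F u,v,z [-0.4 -0.1  1.3] q [-0.52  0.37  0.12  2.07 -0.11  0.71 -2.3 ]
clock 16.1 dist [0.0001 0.0064 0.0023] turn [-0.016  0.024  0.308] rows 1
[-0.0025, -0.006, -0.0021, -0.0162, 0.0239, 0.3076]
-v 10mm in tool [ 0.003  -0.0095  0.0001]
```

View pics/k1.png

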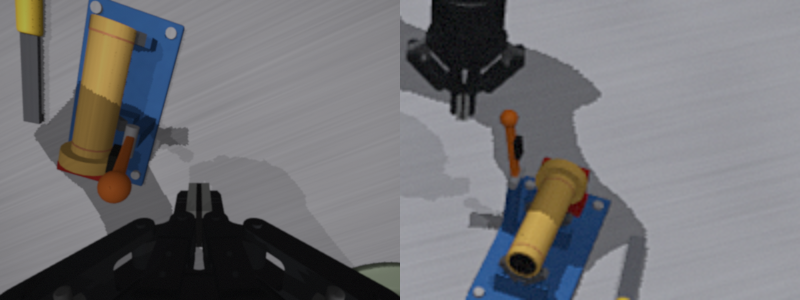

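The wrist view shows the ball at (115,187), straight to the left of the shut tips at (199,190). I'll push towards the cradle's -y.

```bash
python3 -m inch '[[0.003,-0.0095,0.004,0,0,0,1],[0.006,-0.019,0,0,0,0,1],[0.006,-0.019,0,0,0,0,1],[0.003,-0.0095,0,0,0,0,1],[0,0,0,0,0,0,1]]'; python3 kp.py
python3 -m inch '[[0.006,-0.019,0,0,0,0,1],[0.006,-0.019,0,0,0,0,1],[0,0,0,0,0,0,1]]'; python3 kp.py
python3 -c "
from g import *
u=np.array([np.cos(2.427),np.sin(2.427),0]);v=np.array([-u[1],u[0],0]);C=np.array([.538,.2105,0])
for cam in('wrist','scene'):
    im=grab_frame(cam);save(im,'k2_'+cam+'.png');c=calibration(cam);r=landmark_of('keeper_ball',cam)
    if r:
        o,d=ray(r[0]['xy'],c);t=(.033-(o-C)@u)/(d@u);q=o+t*d-C;print(cam,r[0]['score'],q@v,q[2],'theta',np.arctan2(q[2]-.1,.044-q@v))"
```

```text
clock: 16.7
position: [0.4844, 0.1921, 0.1705]
tool_rot: [-3.116, 0.016, -0.405]
force: [0.5, 0.2, -1.1]
grip_width: -0.0003
finger_force: 0.0
TCP in cradle [0.0284 0.049  0.1705] F u,v,z [-0.3 -0.5 -1.1] q [-0.56  0.44  0.11  1.94 -0.11  0.76 -2.35]
clock: 17.0
position: [0.5103, 0.2224, 0.171]
tool_rot: [-3.117, 0.016, -0.405]
force: [-0.3, 0.2, 0.3]
grip_width: 0.0003
finger_force: 0.0
TCP in cradle [0.0287 0.0092 0.171 ] F u,v,z [0.4 0.1 0.3] q [-0.58  0.49  0.11  1.85 -0.11  0.8  -2.38]
wrist 0.67 -0.003941598695872753 0.16496909624360814 theta 0.9350753056552867
scene 0.75 -0.01029824562867247 0.16157499686523702 theta 0.8481150406507361
```

```bash
python3 -m inch '[[0.0045,-0.014,0,0,0,0,1],[0.0045,-0.014,0,0,0,0,1],[0.002,-0.007,0.012,0,0,0,1],[0.001,-0.003,0.012,0,0,0,1],[0,0,0,0,0,0,1]]'; python3 kp.py
python3 -m inch '[[0.001,-0.003,0.012,0,0,0,1],[0.0007,-0.002,0.01,0,0,0,1],[0,0,0,0,0,0,1]]'; python3 kp.py
```

```text
clock: 17.7
position: [0.5344, 0.2513, 0.1457]
tool_rot: [-3.12, 0.019, -0.406]
force: [0.4, -0.0, 1.6]
grip_width: 0.0001
finger_force: 0.0
TCP in cradle [ 0.0295 -0.0285  0.1457] F u,v,z [-0.3 -0.2  1.6] q [-0.6   0.57  0.11  1.78 -0.12  0.79 -2.4 ]
clock: 18.0
position: [0.5381, 0.2562, 0.1238]
tool_rot: [-3.12, 0.018, -0.406]
force: [-0.6, -0.1, -0.4]
grip_width: 0.0004
finger_force: 0.0
TCP in cradle [ 0.0299 -0.0346  0.1238] F u,v,z [ 0.4  0.5 -0.4] q [-0.6   0.61  0.1   1.78 -0.13  0.75 -2.4 ]
```

```bash
python3 -m inch '[[0.0003,-0.001,0.008,0,0,0,1],[0.0003,-0.001,0.004,0,0,0,1],[0,0,0,0,0,0,1]]'; python3 kp.py
python3 -m inch '[[0,0,0.002,0,0,0,1],[0,0,0,0,0,0,1]]'; python3 kp.py
```

```text
clock: 18.3
position: [0.5398, 0.2584, 0.1128]
tool_rot: [-3.118, 0.017, -0.406]
force: [-0.6, 0.2, 0.2]
grip_width: -0.0002
finger_force: 0.0
TCP in cradle [ 0.03   -0.0374  0.1128] F u,v,z [0.6 0.2 0.2] q [-0.6   0.63  0.1   1.78 -0.13  0.73 -2.4 ]
clock: 18.5
position: [0.5401, 0.2584, 0.1114]
tool_rot: [-3.118, 0.017, -0.406]
force: [0.9, 0.2, -0.7]
grip_width: -0.0003
finger_force: 0.0
TCP in cradle [ 0.0298 -0.0375  0.1114] F u,v,z [-0.6 -0.8 -0.7] q [-0.6   0.63  0.1   1.78 -0.13  0.73 -2.4 ]
```

```bash
python3 -m inch '[[0,0,0.0015,0,0,0,1],[0,0,0,0,0,0,1]]'; python3 kp.py
python3 -m inch '[[0,0,0.001,0,0,0,1],[0,0,0,0,0,0,1]]'; python3 kp.py
cat > m5.py <<'E'
from g import *
u=np.array([np.cos(2.427),np.sin(2.427),0]);v=np.array([-u[1],u[0],0]);C=np.array([.538,.2105,0])
for cam in('wrist','scene','top'):
    im=grab_frame(cam);save(im,'k3_'+cam+'.png');c=calibration(cam)
    r=landmark_of('keeper_ball',cam)
    if r:
        o,d=ray(r[0]['xy'],c);t=(.033-(o-C)@u)/(d@u);q=o+t*d-C;print(cam,r[0]['xy'],round(r[0]['score'],2),q@v,q[2],'theta',np.arctan2(q[2]-.1,.044-q@v))
        print('  exp',proj(C+.033*u-.04*v+[0,0,.1],c))
E
python3 m5.py
```

```text
clock: 18.7
position: [0.5401, 0.2585, 0.1099]
tool_rot: [-3.118, 0.017, -0.406]
force: [0.9, -0.2, -0.4]
grip_width: 0.0004
finger_force: 0.1
TCP in cradle [ 0.0299 -0.0376  0.1099] F u,v,z [-0.9 -0.4 -0.4] q [-0.6   0.63  0.1   1.78 -0.13  0.73 -2.4 ]
clock: 18.9
position: [0.5402, 0.2586, 0.1091]
tool_rot: [-3.117, 0.017, -0.406]
force: [-0.2, 0.3, 5.2]
grip_width: -0.0003
finger_force: 2.1
TCP in cradle [ 0.0299 -0.0378  0.1091] F u,v,z [ 0.4 -0.   5.2] q [-0.6   0.63  0.1   1.78 -0.13  0.72 -2.4 ]
wrist [312.4, 305.2] 0.94 -0.03886696801084464 0.09803062593484102 theta -0.023761016862507076
  exp [np.float64(309.8171489079607), np.float64(306.57583236886126)]
scene [422.5, 198.7] 0.78 -0.04104271566439533 0.09652654784434966 theta -0.040820928485735486
  exp [np.float64(422.2707647843299), np.float64(197.48711075511653)]
top [218.5, 230.4] 0.6 -0.0691410816856279 0.03406876353211863 theta -0.5276276976938513
  exp [np.float64(221.1998245213382), np.float64(235.40549283740285)]
```

Contact of 5 N comes with the ball at 0.099 m, so the keeper is shut on the sleeve. I'll back off straight up and check.

```bash
python3 -m inch '[[0,0,-0.01,0,0,0,1],[0,0,-0.04,0,0,0,1],[0,0,-0.045,0,0,0,1],[0,0,-0.045,0,0,0,1],[0,0,-0.03,0,0,0,1]]'
python3 -m inch '[[0.04,0,0,0,0,0,1],[0.045,0,0,0,0,0,1],[0.02,0,0,0,0,0,1],[0,0,0,0,0,0,1],[0,0,0,0,0,0,1]]'
python3 m5.py; python3 -c "
from h import *
a=cv2.imread('pics/k3_scene.png')[130:280,330:530];b=cv2.imread('pics/k3_wrist.png')
cv2.imwrite('pics/fin.png',np.hstack([cv2.resize(b,(400,300)),cv2.resize(a,(400,300),interpolation=2)]))"
```

```text
clock: 19.7
position: [0.5415, 0.2535, 0.2827]
tool_rot: [-3.116, 0.015, -0.407]
force: [1.1, -0.3, -0.4]
grip_width: 0.0
finger_force: 0.0
clock: 20.2
position: [0.6373, 0.212, 0.2771]
tool_rot: [-3.118, 0.017, -0.407]
force: [-0.4, 0.5, 0.7]
grip_width: 0.0001
finger_force: 0.0
scene [424.6, 197.9] 0.8 -0.04527430193914979 0.10086858247825514 theta 0.009729060369026073
  exp [np.float64(422.2707647843299), np.float64(197.48711075511653)]
```

View pics/fin.png

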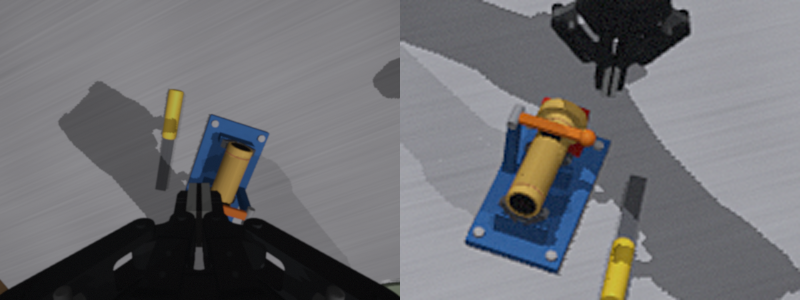

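The final view shows the keeper level across the sleeve (ball at (588,137)), the flange on the stop, the file unmoved and the gripper clear.

```bash
python3 -c "
from workcell import bot;print(bot.job_done())"
```

```text
the job is handed in; nothing more can be done
None
```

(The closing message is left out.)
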